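# Zero the wall-thickness gauge and hold it on the ringed spot of a tilted dish

## Task

Take the spring-tipped thickness gauge out of its well and first zero it: press its tip squarely on the middle of the small steel reference disc beside the well for about a second, with the plunger about half pushed in. Then press the tip gently inside the single ring (not the linked pair of rings) on the upturned, tilted dish, with the gauge square to the dish's flat face and the plunger about half pushed in, and finish while still holding it there, steady. Leave the jar, the brush mug and the glue bottle where they are.

Things in the scene. Friction and masses are not known exactly. Their poses are not given: they have to be found in the camera images.
- gauge: Loose hand gauge, 0.2 kg, upright in its well: black square bar 30 x 30 mm from 12 to 116 mm above its origin, under it a round steel nose tapering to 24 mm. Origin: centre of the nose's flat lower end, in the well 30 mm above the table; the well hides the lowest 25 mm, 3 mm play all round. z runs up the gauge, away from the tip; x, y square to the bar's faces. The plunger sticks out 20 mm below.
- tip (a point): Centre of the flat end of the gauge's steel plunger (8 mm diameter). It lies on the gauge's axis, 20 mm below the gauge's origin when not pressed, less the plunger joint's value. Axes as the gauge's.
- plunger (a joint): How far the plunger is pushed into the gauge, m: 0 fully out, 0.014 at its stop. Spring: 1.4 N to begin moving, then 0.35 N per mm (about 3.9 N at half way, 6.3 N at the stop).
- block: Grey block fixed to the table, base plate 180 x 72 x 8 mm, long along its x. Origin: centre of its underside. At x = -50 mm stands the square well for the gauge, 56 x 56 mm outside, top 55 mm above the table, walls 10 mm; at x = +50 mm the steel reference disc.
- disc (a point): Centre of the upper face of the flat steel reference disc, 44 mm diameter, level, 24 mm above the table.
- dish: Upturned oval cream dish, 240 x 168 mm at its blue-grey rim, 55 mm high, flat face (180 x 110 mm) up, fixed on a banding wheel whose head is tilted 0.2 to 0.42 rad roughly towards the robot; wheel and head are stiff and stay put under a light push. Origin: centre of the rim plane. z: square to the flat face, pointing out of it; x: long axis; it may be turned any way about z.
- spot (a point): Centre of the single ring (26 mm diameter, 3 mm line in blue-grey) on the dish's flat face, at x = +55 mm, y = 0, z = 55 mm in the dish's frame; axes as the dish's, so z is square to the face. The linked pair of rings (23 mm each) lies at x = -55 mm.
- stand: Dark steel stand of the dish, fixed to the table, foot 170 mm diameter. Origin: centre of the underside; the tilt axis is its y, 70 mm up, and the head leans to its -x.
- jar: Lidded glass jar, 68 mm diameter, 75 mm high, leave alone. Origin: centre of its underside.
- mug: White mug with brushes standing in it, 82 mm diameter, about 205 mm high with the brushes, leave alone. Origin: centre of its underside.
- glue: White glue bottle with a long nozzle, 52 mm diameter, 135 mm high, leave alone. Origin: centre of its underside.

How it is judged:
On the way:
1. the gauge is zeroed: held squarely with its tip on the middle of the reference disc, plunger part way in (distance between tip and disc below 0.012 m and contact force between gauge and block above 1 N and value of joint plunger between 0.0025 and 0.0125 m and angle between the z axis of gauge and the z axis of block, either way round below 0.14 rad), for 0.5 s.
At the end, for the whole second after the job is handed in: After zeroing on the disc (0.5 s, tip within 12 mm of its centre, within 8 degrees of square), the fingers hold the gauge steady, tip within 9 mm of the single ring's centre, axis within 0.14 rad (8 degrees) of square to the dish face, push 1 to 9 N, plunger 2.5 to 12.5 mm in (distance between tip and spot below 0.009 m and angle between the z axis of gauge and the z axis of spot, either way round below 0.14 rad and contact force between gauge and dish between 1 and 9 N and value of joint plunger between 0.0025 and 0.0125 m and contact force between the fingers and gauge above 2 N and linear speed of gauge below 0.02 m/s); the arm keeps its last pose, push and grip.
It fails at once if the dish is pushed harder than 20 N (contact force between dish and anything else above 20 N).
It fails at once if the jar is moved more than 30 mm (distance of jar from where it was at the start of the episode above 0.03 m).
It fails at once if the mug is moved more than 30 mm (distance of mug from where it was at the start of the episode above 0.03 m).
It fails at once if the glue bottle is moved more than 30 mm (distance of glue from where it was at the start of the episode above 0.03 m).
It also fails if it takes over 54 s, if anything falls off the work surface, if the arm or the gripper's body presses on something with over 40 N, if the wrist force passes 120 N, or if a joint passes its speed limit or range.

## Robot

A 6-joint arm with a two-finger parallel gripper is mounted at the origin on the work surface. World frame = base frame: x ahead of the robot, y to its left, z up, the work surface at z = 0. Lengths are in m, angles in rad, forces in N, time in s.
With the tool pointing down it reaches from about 0.375 to 0.9 m from the base axis. Payload 3.1 kg.
Tool frame: the origin (TCP) lies midway between the tips of the shut fingers; the grasp point (between the pads) lies 19 mm behind it; z points along the fingers, y is the line along which they close (so a half turn about z gives the same grasp; the last joint's range is limited). The gripper opens to 85 mm and grips with 20 to 120 N. Pads are 22 mm wide; open, the fingers measure 114 mm over their backs; the gripper's body (76 mm by 85 mm) begins 54 mm behind the grasp point. The pads swing forward as they close: fully open they stand 13 mm farther back than shut.
Start: joints at [1.036, 0.527, 1.433, -0, 1.181, -0.178], TCP at [0.218, 0.586, 0.231] pointing down, gripper open.
Joint ranges: [-3.08, 3.08], [-0.75, 2.2], [0.22, 2.44], [-1.43, 4.57], [0, 2.65], [-2.85, 2.85]. Speed limits (rad/s): [2.79, 2.79, 3.14, 3.14, 3.14, 3.14].

## Interface

Orientations are given as a unit quaternion [x, y, z, w].
In Python, from station import manip gives the robot as it stands. The module is installed in compiled form; this text tells all that it offers.
- The arm moves only by the tool apply_moves, never from a script. Its arguments are lists of equal length, an entry for each row: "claw": the gripper's target within -1 to 1 (fully open at 1, half-way at 0, shut at -1); "travel": the shift along the tool's x, y, z scaled (see below), a list of three; "turn": the turn, a rotation vector about the tool's x, y, z scaled (see below), a list of three. In form: {"claw": [claw, ...], "travel": [[dx, dy, dz], ...], "turn": [[rx, ry, rz], ...]}. A call has 1 to 5 rows; each row is the pose to reach, as a shift and turn from the pose commanded when the call began, along the tool's axes at that moment, turning the shorter way round; what a row does not reach only later rows make up. The controller multiplies each number of a shift by 800 mm and each number of a turn by 180 degrees. A row lasts 1/12 s, in which the tool goes at most 41.7 mm and 7.16 degrees, less where a joint would pass 70% of its speed; a pose out of reach is approached as far as the arm can. A call with a number of a shift or a turn outside -1 to 1 is refused whole. A call with a gripper value outside its range is refused whole. The fingers move at their own pace and stop on an object; "newtons" is the grip in N (left out, the last holds). Time passes only in rows, so rows that repeat a pose let the fingers close. It gives the time, the measured TCP pose, the force, the opening and the grip force at its end, in the units of the state.
- manip.sense(): the state, without advancing time (a new reading comes with each control period).
- manip.snapshot(name): name is "scene" or "top"; returns a dict with "pixels" (420x560x3 uint8, red, green, blue), "depth" (420x560 float32, m along the optical axis (not along the pixel's ray), 0 where there is no reading), "intrinsics" (3x3 intrinsics, pixels), "R" (3x3) and "t" (3): a world point X has camera coordinates R X + t. Camera axes: x right, y down, z forward; pixel columns grow to the right and rows downward; lengths in m; the calibration is good to about 2 mm. A picture is of the moment at which its call begins.
- manip.sign_off(): hands the job in; it is judged then, once.
The state is a dict: "t": time; "q": joint angles; "qd": joint speeds; "tau": joint torques, N m; "tcp_pos": TCP position; "tool_rot": TCP orientation; "force": force on the tool from outside, world axes, zero at the start; "ft_torque": the same for the moment, N m; "finger_gap": opening from 0.0 (shut) to 1.0 (fully open); "gripper_force": force on a finger pad.
Only numpy, scipy, OpenCV 4.12 (cv2) and the standard library are available. Lean on these libraries where they do the work, as an engineer would, in place of code of your own. Each camera call takes 0.05 s, during which the arm holds its last target. There are 200 camera calls.

## Working session

There is one attempt and no reset: what is moved stays moved. The work goes in short steps, Python scripts to look and compute and a tool call to move; the robot and the scene stay as the last step left them, time stands still between calls to the robot, and variables do not carry over. Pictures are saved under pics/ and viewed, at most 10 in all, crops included, and the job is handed in when it is done.

Besides the shell and the picture viewer there is one more tool, called after "Request:" as a command line: name --argument value ..., lists and objects as JSON in quotes. apply_moves: Moves the arm, as the interface text tells. Shifts and turns lie within -1 to 1; 1 stands for 800 mm of shift or 180 degrees of turn. Its arguments: {"type":"object","properties":{"claw":{"type":"array","items":{"type":"number"}},"travel":{"type":"array","items":{"type":"array","items":{"type":"number"}}},"turn":{"type":"array","items":{"type":"array","items":{"type":"number"}}},"newtons":{"type":"number"}},"required":["claw","travel","turn"]}

```bash
mkdir -p pics; cat > h.py <<'E'
import numpy as np,cv2
from station import manip
from scipy.spatial.transform import Rotation as Ro
def snap(n):
    s=manip.snapshot(n); np.savez('pics/'+n+'.npz',**s); return s
def pt(s,u,v,z=None):
    K=s['intrinsics'];r=np.linalg.inv(K)@np.array([u,v,1.])
    R=s['R'];t=s['t']
    if z is None: d=s['depth'][int(round(v)),int(round(u))]; return R.T@(r*d-t)
    c=-R.T@t;w=R.T@r; return c+w*(z-c[2])/w[2]
def cloud(s):
    K=s['intrinsics'];d=s['depth'];v,u=np.mgrid[:420,:560]
    P=np.stack([(u-K[0,2])/K[0,0]*d,(v-K[1,2])/K[1,1]*d,d],-1)
    return (P-s['t'])@s['R']
E
python3 - <<'E'
from h import *
for n in('scene','top'):
    s=snap(n); cv2.imwrite(f'pics/{n}0.png',cv2.resize(s['pixels'][...,::-1],(800,600)))
    print(n,-s['R'].T@s['t'])
print(manip.sense())
E
```

```text
scene [0.93935162 0.06548529 1.00253449]
top [0.50450124 0.087085   0.9235627 ]
{'t': 0.1, 'q': array([ 1.03646311e+00,  5.28387746e-01,  1.43378505e+00, -1.36007728e-05,
        1.18138233e+00, -1.78505706e-01]), 'qd': array([ 3.74480193e-04, -2.86818699e-03, -3.24129773e-03,  2.14332621e-03,
        4.50860016e-05, -3.84534864e-04]), 'tau': array([-7.08537282e-04, -4.43307889e+01, -1.78587270e+01, -2.64865494e-04,
        3.93821319e-03,  9.38373347e-06]), 'tcp_pos': array([0.21737453, 0.58529303, 0.23041907]), 'tool_rot': array([ 1.76974017e-01,  9.84215035e-01, -9.21762288e-04, -3.36480553e-04]), 'force': array([ 0.7141603 , -0.67706384, -0.27134938]), 'ft_torque': array([-0.03000495,  0.01559553, -0.01357892]), 'gripper_force': 0.0, 'finger_gap': 1.001036797268951}
```

View pics/scene0.png

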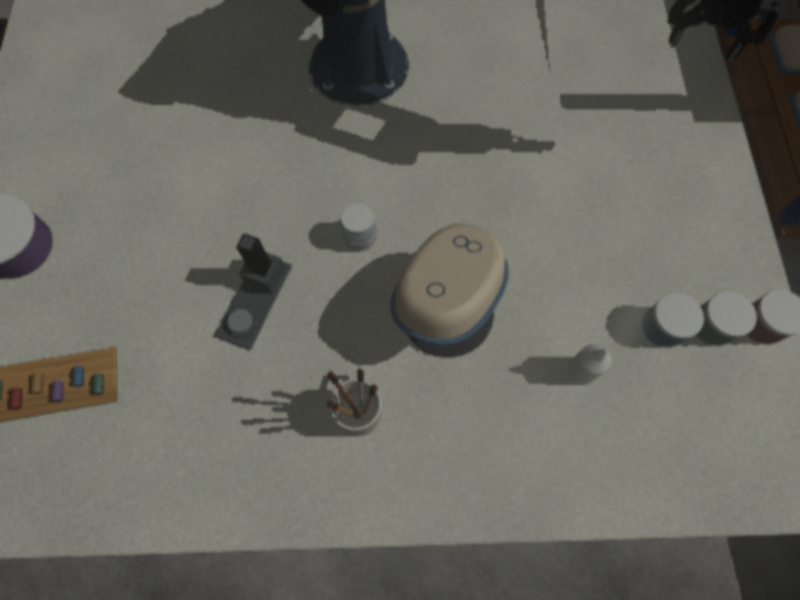

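View pics/top0.png

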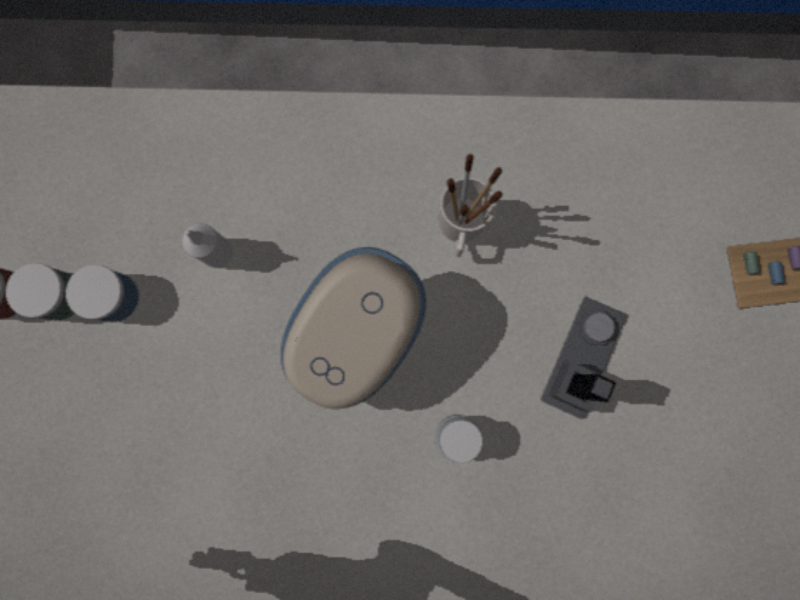

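The top picture shows the gauge at about (600,388), the disc at (600,327), the single ring at (372,302) and the pair at (328,371). The jar is at (461,440), the mug at (465,210) and the glue at (200,241). Next I measure these and enlarge the two targets.

```bash
python3 - <<'E'
from h import *
s=dict(np.load('pics/top.npz')); c=dict(np.load('pics/scene.npz'))
C=cloud(s); f=.7
print('disc',pt(s,600*f,327*f), pt(s,600*f,327*f,.024),'scene',pt(c,239*f,321*f,.024))
for n,a in dict(jar=(461,440),mug=(465,210),glue=(200,241)).items(): print(n,pt(s,a[0]*f,a[1]*f))
# gauge top & block orientation from both clouds
for nm,q in(('top',s),('scene',c)):
    D=cloud(q); xy=D[...,:2]-pt(s,600*f,327*f,.024)[:2]
    near=(np.hypot(*np.moveaxis(xy,-1,0))<.2)
    m=near&(D[...,2]>.138)&(D[...,2]<.155)&(D[...,1]<-.02)&(D[...,1]>-.35)
    P=D[m]; print(nm,'top n',m.sum(),P.mean(0) if m.sum() else 0)
    if m.sum()>5:print(cv2.minAreaRect(P[:,:2].astype(np.float32)))
    m=near&(D[...,2]>.047)&(D[...,2]<.060); P=D[m]; print('well',m.sum(),P.mean(0),cv2.minAreaRect(P[:,:2].astype(np.float32)))
    m=near&(D[...,2]>.020)&(D[...,2]<.028); P=D[m]; print('disc',m.sum(),P.mean(0),cv2.minAreaRect(P[:,:2].astype(np.float32)))
    m=near&(D[...,2]>.005)&(D[...,2]<.2);P=D[m];print('blk',cv2.minAreaRect(P[P[:,2]<.03][:,:2].astype(np.float32)))
    # dish
    uv=[(372,302),(327.5,371)] if nm=='top' else [(435.5,290),(467,244)]
    p=[pt(q,a*f,b*f) for a,b in uv]; mid=(p[0]+p[1])/2
    Q=D[np.linalg.norm(D-mid,axis=-1)<.05]
    for i in range(3):
        ce=Q.mean(0);n=np.linalg.svd(Q-ce,full_matrices=False)[2][2];n*=np.sign(n[2]);Q=Q[abs((Q-ce)@n)<.004]
    print('dish',p,'dist',np.linalg.norm(p[0]-p[1]),'n',n,'tilt',np.arccos(n[2]),'off',(p[0]-ce)@n,(p[1]-ce)@n,len(Q),np.std((Q-ce)@n))
t=s['pixels'][190:300,370:450,::-1]; g=s['pixels'][165:295,190:305,::-1]
cv2.imwrite('pics/crop1.png',cv2.resize(np.hstack([cv2.resize(t,None,fx=5,fy=5,interpolation=2)[:520],cv2.resize(g,None,fx=4,fy=4)[:520]]),None,fx=.9,fy=.9))
E
```

```text
disc [ 0.58994204 -0.21495985  0.02211721] [ 0.58976358 -0.21432899  0.024     ] scene [ 0.59461543 -0.21493063  0.024     ]
jar [0.41837305 0.00122005 0.07400807]
mug [0.72561133 0.01029626 0.17183034]
glue [0.69127335 0.38252329 0.10218829]
top top n 267 [ 0.49855349 -0.17281512  0.14489912]
((0.49869561195373535, -0.17392894625663757), (0.030216259881854057, 0.030053403228521347), 66.95023345947266)
well 370 [ 0.49759592 -0.16430185  0.05375051] ((0.4985409080982208, -0.17375318706035614), (0.05686007812619209, 0.05636831745505333), 67.69356536865234)
disc 339 [ 0.58136882 -0.20641103  0.02327811] ((0.5424718856811523, -0.18844473361968994), (0.04889792203903198, 0.14894138276576996), 66.73129272460938)
blk ((0.5575478672981262, -0.21266776323318481), (0.15041600167751312, 0.23491010069847107), 35.47685241699219)
dish [array([0.60122324, 0.12909087, 0.16613386]), array([0.51033585, 0.18687593, 0.14036886])] dist 0.1107405388377646 n [-0.27890066 -0.01211096  0.96024359] tilt 0.28292285238579784 off 9.843745737374056e-05 6.478220252713118e-06 2154 0.0012472005250762407
scene top n 156 [ 0.50241573 -0.17591648  0.14408039]
((0.5009669065475464, -0.17675228416919708), (0.030930351465940475, 0.029744785279035568), 69.1993179321289)
well 255 [ 0.51030038 -0.17154689  0.05322278] ((0.5008867979049683, -0.17679128050804138), (0.05692841857671738, 0.05639875307679176), 67.73126983642578)
disc 240 [ 0.58076914 -0.20714902  0.02293591] ((0.5451908111572266, -0.19413550198078156), (0.056174106895923615, 0.14727282524108887), 67.69905090332031)
blk ((0.5473140478134155, -0.19564707577228546), (0.07248154282569885, 0.17890013754367828), 67.48580169677734)
dish [array([0.60222783, 0.12827053, 0.16348312]), array([0.51322796, 0.18606623, 0.14111502])] dist 0.10845115111646098 n [-0.27866333 -0.01637089  0.96024931] tilt 0.2829023458279196 off -0.0012663970421942967 0.0011094858859212913 1130 0.0012576927129735766
```

View pics/crop1.png

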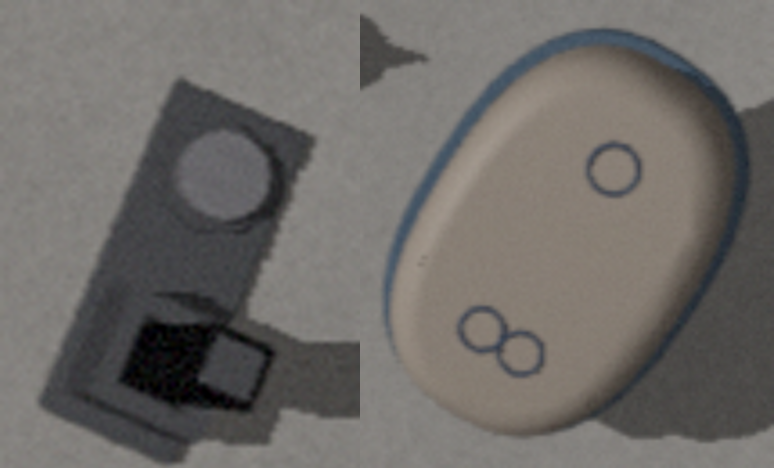

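The depth data fit the given sizes. The well and gauge are at (0.500,-0.175) with bar yaw about -22.5°, and the disc is at (0.592,-0.214). The spot is at (0.602,0.129,0.165), with the face tilted 0.283 rad. I'll go above the gauge first.

```bash
cat >> h.py <<'E'
def plan(p,z=(0,0,-1),yaw=67.5):
    s=manip.sense(); z=np.array(z,float)/np.linalg.norm(z)
    y=np.array([np.cos(np.radians(yaw)),np.sin(np.radians(yaw)),0]); y-=z*(y@z); y/=np.linalg.norm(y)
    Rt=np.stack([np.cross(y,z),y,z],1); R0=Ro.from_quat(s['tool_rot']).as_matrix()
    tr=R0.T@(np.array(p)-s['tcp_pos'])/.8; ro=Ro.from_matrix(R0.T@Rt).as_rotvec()/np.pi
    print('t',round(s['t'],2),'pos',s['tcp_pos'].round(4),'F',s['force'].round(2),'gap',round(s['finger_gap'],3),'gf',round(s['gripper_force'],1),'q',s['q'].round(2))
    print('travel',tr.round(4).tolist(),'turn',ro.round(4).tolist())
E
python3 -c "
from h import *
plan((.5,-.1755,.26))"
```

```text
t 0.1 pos [0.2174 0.5853 0.2304] F [ 0.71 -0.68 -0.27] gap 1.001 gf 0.0 q [ 1.04  0.53  1.43 -0.    1.18 -0.18]
travel [-0.6624, -0.7684, -0.0357] turn [-0.0006, -0.0001, 0.0117]
```

Request:
apply_moves --claw '[1,1,1,1,1]' --travel '[[-0.1656,-0.1921,-0.009],[-0.1656,-0.1921,-0.009],[-0.1656,-0.1921,-0.009],[-0.1656,-0.1921,-0.009],[-0.1656,-0.1921,-0.009]]' --turn '[[0,0,0],[0,0,0],[0,0,0],[0,0,0],[0,0,0]]'

```text
t: 0.52
tcp_pos: [0.2882, 0.3932, 0.2382]
tool_rot: [0.177, 0.984, -0.001, -0.0]
force: [1.2, 0.2, -0.8]
finger_gap: 1.0
gripper_force: 0.0
```

Request:
apply_moves --claw '[1,1,1,1,1]' --travel '[[-0.1656,-0.1921,-0.009],[-0.1656,-0.1921,-0.009],[-0.1656,-0.1921,-0.009],[-0.1656,-0.1921,-0.009],[-0.1656,-0.1921,-0.009]]' --turn '[[0,0,0],[0,0,0],[0,0,0],[0,0,0],[0,0,0]]'

```text
t: 0.93
tcp_pos: [0.3591, 0.2032, 0.2457]
tool_rot: [0.177, 0.984, -0.0, -0.0]
force: [1.1, -0.7, -0.0]
finger_gap: 1.003
gripper_force: 0.0
```

Request:
apply_moves --claw '[1,1,1,1,1]' --travel '[[-0.1656,-0.1921,-0.009],[-0.1656,-0.1921,-0.009],[-0.1656,-0.1921,-0.009],[-0.1656,-0.1921,-0.009],[-0.1656,-0.1921,-0.009]]' --turn '[[0,0,0],[0,0,0],[0,0,0],[0,0,0],[0,0,0]]'

```text
t: 1.35
tcp_pos: [0.4301, 0.0127, 0.253]
tool_rot: [0.178, 0.984, -0.0, 0.0]
force: [-0.2, 0.6, 0.7]
finger_gap: 0.998
gripper_force: 0.0
```

Request:
apply_moves --claw '[1,1,1,1,1]' --travel '[[-0.1656,-0.1921,-0.009],[-0.1656,-0.1921,-0.009],[-0.1656,-0.1921,-0.009],[-0.1656,-0.1921,-0.009],[-0.1656,-0.1921,-0.009]]' --turn '[[0,0,0],[0,0,0],[0,0,0],[0,0,0],[0,0,0]]'

```text
t: 1.77
tcp_pos: [0.5007, -0.1777, 0.2599]
tool_rot: [0.178, 0.984, -0.0, 0.0]
force: [0.3, -0.5, 0.1]
finger_gap: 1.0
gripper_force: 0.0
```

```bash
python3 -c "
from h import *
plan((.5,-.1755,.2))"
```

```text
t 1.77 pos [ 0.5007 -0.1777  0.2599] F [ 0.27 -0.53  0.12] gap 1.0 gf 0.0 q [-0.55  0.37  1.63 -0.    1.14 -1.77]
travel [0.0018, 0.0023, 0.0749] turn [-0.0001, 0.0, 0.0113]
```

Request:
apply_moves --claw '[1,1,1,1,1]' --travel '[[0.0018,0.0023,0.04],[0.0018,0.0023,0.09],[0.0018,0.0023,0.14],[0.0018,0.0023,0.185],[0.0018,0.0023,0.215]]' --turn '[[0,0,0.0113],[0,0,0.0113],[0,0,0.0113],[0,0,0.0113],[0,0,0.0113]]'

```text
t: 2.18
tcp_pos: [0.4976, -0.1719, 0.0847]
tool_rot: [0.195, 0.981, 0.001, -0.002]
force: [-1.2, 0.5, -1.0]
finger_gap: 1.0
gripper_force: 0.0
```

Request:
apply_moves --claw '[1,-1,-1,-1,-1]' --travel '[[0,0,0],[0,0,0],[0,0,0],[0,0,0],[0,0,0]]' --turn '[[0,0,0],[0,0,0],[0,0,0],[0,0,0],[0,0,0]]' --newtons 60

```text
t: 2.6
tcp_pos: [0.5008, -0.1734, 0.0901]
tool_rot: [0.194, 0.981, -0.001, 0.002]
force: [-1.4, -0.0, 0.8]
finger_gap: 0.454
gripper_force: 0.0
```

Request:
apply_moves --claw '[-1,-1,-1,-1,-1]' --travel '[[0,0,0],[0,0,0],[0,0,0],[0,0,0],[0,0,0]]' --turn '[[0,0,0],[0,0,0],[0,0,0],[0,0,0],[0,0,0]]'

```text
t: 3.02
tcp_pos: [0.5005, -0.1735, 0.0897]
tool_rot: [0.194, 0.981, -0.001, 0.002]
force: [-1.4, -1.3, 7.0]
finger_gap: 0.343
gripper_force: 54.0
```

```bash
python3 -c "
from h import *
plan((.5,-.1755,.2))"
```

```text
t 3.02 pos [ 0.5005 -0.1735  0.0897] F [-1.36 -1.28  7.04] gap 0.343 gf 54.0 q [-0.54  0.62  1.79 -0.    0.73 -1.72]
travel [-0.0008, -0.0027, -0.1378] turn [-0.0002, 0.0011, 0.0005]
```

Request:
apply_moves --claw '[-1,-1,-1,-1,-1]' --travel '[[0,0,-0.02],[0,0,-0.06],[0,0,-0.11],[0,0,-0.15],[0,0,-0.18]]' --turn '[[0,0,0],[0,0,0],[0,0,0],[0,0,0],[0,0,0]]'

```text
t: 3.43
tcp_pos: [0.5001, -0.1728, 0.2351]
tool_rot: [0.194, 0.981, -0.0, 0.002]
force: [0.4, -0.3, -2.7]
finger_gap: 0.344
gripper_force: 54.3
```

Request:
apply_moves --claw '[-1,-1,-1,-1]' --travel '[[0,0,0],[0,0,0],[0,0,0],[0,0,0]]' --turn '[[0,0,0],[0,0,0],[0,0,0],[0,0,0]]'

```text
t: 3.77
tcp_pos: [0.4982, -0.1719, 0.2302]
tool_rot: [0.194, 0.981, 0.001, -0.002]
force: [-1.0, 0.1, -2.2]
finger_gap: 0.343
gripper_force: 54.4
```

```bash
python3 - <<'E'
from h import *
plan((.592,-.214,.2))
s=snap('scene'); p=manip.sense()['tcp_pos']; 
uv=s['intrinsics']@(s['R']@p+s['t']); u,v=(uv[:2]/uv[2]).astype(int); 
def pr(x): a=s['intrinsics']@(s['R']@x+s['t']); return a[:2]/a[2]
print('origin px(crop) tcp',u,v)
y0,x0=max(v-50,0),max(u-70,0)
cv2.imwrite('pics/crop2.png',cv2.resize(s['pixels'][y0:y0+110,x0:x0+140,::-1],None,fx=5,fy=5,interpolation=2))
for d in(-.03,0,.03,.05,.08): print(d,(pr(p-[0,0,d])-[x0,y0])*5)
E
```

```text
t 3.77 pos [ 0.4982 -0.1719  0.2302] F [-0.99  0.1  -2.23] gap 0.343 gf 54.4 q [-0.54  0.4   1.68  0.    1.07 -1.72]
travel [-0.1287, -0.004, 0.0372] turn [0.0002, -0.0014, 0.0004]
origin px(crop) tcp 165 150
-0.03 [331.14276173 219.11821864]
0 [350.391024   254.61757027]
0.03 [368.44489409 287.91411796]
0.05 [379.87104327 308.98723522]
0.08 [396.16757414 339.04274212]
```

View pics/crop2.png

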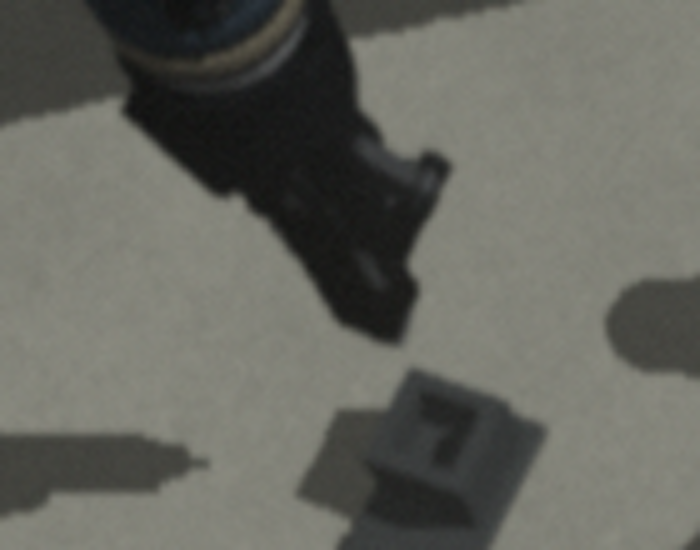

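Request:
apply_moves --claw '[-1,-1,-1,-1,-1]' --travel '[[-0.03,0,0],[-0.07,-0.003,0],[-0.11,-0.003,0.02],[-0.128,-0.003,0.06],[-0.128,-0.003,0.1]]' --turn '[[0,0,0],[0,0,0],[0,0,0],[0,0,0],[0,0,0]]'

```text
t: 4.23
tcp_pos: [0.5977, -0.2166, 0.1508]
tool_rot: [0.195, 0.981, -0.001, 0.003]
force: [-0.3, 0.4, -2.9]
finger_gap: 0.344
gripper_force: 54.4
```

Request:
apply_moves --claw '[-1,-1,-1,-1,-1]' --travel '[[0,0,0.02],[0,0,0.03],[0,0,0.03],[0,0,0.03],[0,0,0.03]]' --turn '[[0,0,0],[0,0,0],[0,0,0],[0,0,0],[0,0,0]]'

```text
t: 4.65
tcp_pos: [0.5941, -0.2145, 0.1293]
tool_rot: [0.194, 0.981, -0.0, 0.001]
force: [0.8, 0.3, -1.8]
finger_gap: 0.345
gripper_force: 54.2
```

Request:
apply_moves --claw '[-1,-1,-1,-1,-1]' --travel '[[0,0,0],[0,0,0],[0,0,0],[0,0,0],[0,0,0]]' --turn '[[0,0,0],[0,0,0],[0,0,0],[0,0,0],[0,0,0]]'

```text
t: 5.07
tcp_pos: [0.5935, -0.2141, 0.1287]
tool_rot: [0.194, 0.981, -0.0, 0.0]
force: [0.9, 1.2, -2.9]
finger_gap: 0.344
gripper_force: 54.2
```

```bash
python3 - <<'E'
from h import *
plan((.592,-.214,.098))
s=snap('scene'); p=manip.sense()['tcp_pos']; 
def pr(x): a=s['intrinsics']@(s['R']@x+s['t']); return a[:2]/a[2]
u,v=pr(p).astype(int)
y0,x0=max(v-50,0),max(u-70,0)
cv2.imwrite('pics/crop3.png',cv2.resize(s['pixels'][y0:y0+110,x0:x0+140,::-1],None,fx=5,fy=5,interpolation=2))
D=cloud(s)
for d in(0,.03,.06,.08): print(d,(pr(p-[0,0,d])-[x0,y0])*5)
print('disc',(pr(np.array([.592,-.214,.024]))-[x0,y0])*5)
E
```

```text
t 5.07 pos [ 0.5935 -0.2141  0.1287] F [ 0.9   1.17 -2.88] gap 0.344 gf 54.2 q [-0.52  0.66  1.51  0.    0.98 -1.7 ]
travel [0.0018, -0.0006, 0.0383] turn [-0.0, 0.0003, 0.0004]
0 [354.05667234 252.53175384]
0.03 [372.30652157 275.19828493]
0.06 [389.52599947 296.5850825 ]
0.08 [400.47551868 310.18451636]
disc [413.66684476 323.60154467]
```

View pics/crop3.png

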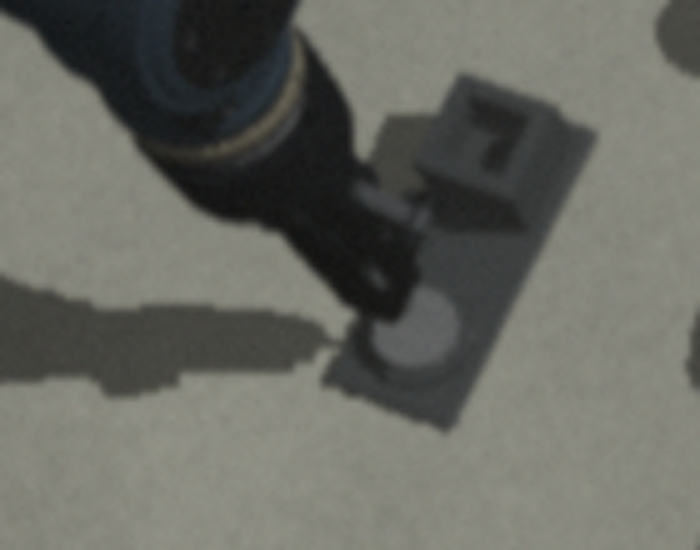

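The gauge points at the disc, which is centred near (415,325) in the crop and matches the projected disc. Now I lower it, watching the force.

Request:
apply_moves --claw '[-1,-1,-1,-1,-1]' --travel '[[0.002,0,0.01],[0.002,0,0.02],[0.002,0,0.027],[0.002,0,0.03],[0.002,0,0.03]]' --turn '[[0,0,0],[0,0,0],[0,0,0],[0,0,0],[0,0,0]]'

```text
t: 5.53
tcp_pos: [0.591, -0.213, 0.1029]
tool_rot: [0.194, 0.981, 0.0, -0.001]
force: [-0.9, 0.0, -0.1]
finger_gap: 0.345
gripper_force: 54.3
```

Request:
apply_moves --claw '[-1,-1,-1,-1]' --travel '[[0,0,0.0025],[0,0,0.0025],[0,0,0.0025],[0,0,0.0025]]' --turn '[[0,0,0],[0,0,0],[0,0,0],[0,0,0]]'

```text
t: 5.87
tcp_pos: [0.5917, -0.2133, 0.1023]
tool_rot: [0.194, 0.981, 0.0, -0.0]
force: [-2.0, 0.4, 0.0]
finger_gap: 0.349
gripper_force: 54.3
```

Request:
apply_moves --claw '[-1,-1,-1,-1]' --travel '[[0,0,0.0025],[0,0,0.0025],[0,0,0.0025],[0,0,0.0025]]' --turn '[[0,0,0],[0,0,0],[0,0,0],[0,0,0]]'

```text
t: 6.2
tcp_pos: [0.592, -0.2135, 0.1003]
tool_rot: [0.194, 0.981, -0.0, 0.0]
force: [-0.3, 0.4, 0.3]
finger_gap: 0.341
gripper_force: 54.4
```

Request:
apply_moves --claw '[-1,-1,-1,-1]' --travel '[[0,0,0.0025],[0,0,0.0025],[0,0,0.0025],[0,0,0.0025]]' --turn '[[0,0,0],[0,0,0],[0,0,0],[0,0,0]]'

```text
t: 6.53
tcp_pos: [0.592, -0.2135, 0.0982]
tool_rot: [0.194, 0.981, -0.0, 0.0]
force: [-1.1, 1.1, 1.1]
finger_gap: 0.344
gripper_force: 54.5
```

The push is about 3.5 N, so the plunger is about 6 mm in, which also fits the height. I'll hold here.

Request:
apply_moves --claw '[-1,-1,-1,-1,-1]' --travel '[[0,0,0.001],[0,0,0.001],[0,0,0.001],[0,0,0.001],[0,0,0.001]]' --turn '[[0,0,0],[0,0,0],[0,0,0],[0,0,0],[0,0,0]]'

```text
t: 6.95
tcp_pos: [0.592, -0.2135, 0.0974]
tool_rot: [0.194, 0.981, -0.0, 0.0]
force: [-0.6, 0.5, 2.2]
finger_gap: 0.345
gripper_force: 54.5
```

Request:
apply_moves --claw '[-1,-1,-1,-1,-1]' --travel '[[0,0,0],[0,0,0],[0,0,0],[0,0,0],[0,0,0]]' --turn '[[0,0,0],[0,0,0],[0,0,0],[0,0,0],[0,0,0]]'

```text
t: 7.37
tcp_pos: [0.592, -0.2135, 0.0974]
tool_rot: [0.194, 0.981, -0.0, 0.0]
force: [-1.0, 0.1, 1.1]
finger_gap: 0.342
gripper_force: 54.5
```

Request:
apply_moves --claw '[-1,-1,-1,-1,-1]' --travel '[[0,0,0],[0,0,0],[0,0,0],[0,0,0],[0,0,0]]' --turn '[[0,0,0],[0,0,0],[0,0,0],[0,0,0],[0,0,0]]'

```text
t: 7.78
tcp_pos: [0.592, -0.2135, 0.0974]
tool_rot: [0.194, 0.981, -0.0, 0.0]
force: [0.3, 0.4, 1.2]
finger_gap: 0.342
gripper_force: 54.5
```

```bash
python3 - <<'E'
from h import *
n=np.array([-.279,-.014,.960]); n/=np.linalg.norm(n); sp=np.array([.6017,.1287,.165])
plan((.592,-.214,.28))
plan(sp+n*(.080+.05),-n)
E
```

```text
t 7.78 pos [ 0.592  -0.2135  0.0974] F [0.28 0.4  1.24] gap 0.342 gf 54.5 q [-0.52  0.7   1.53  0.    0.91 -1.7 ]
travel [-0.0004, -0.0006, -0.2283] turn [-0.0, 0.0001, 0.0004]
t 7.78 pos [ 0.592  -0.2135  0.0974] F [0.28 0.4  1.24] gap 0.342 gf 54.5 q [-0.52  0.7   1.53  0.    0.91 -1.7 ]
travel [0.1928, 0.3806, -0.2407] turn [-0.0379, -0.0817, -0.0045]
```

Request:
apply_moves --claw '[-1,-1,-1,-1,-1]' --travel '[[0,0,-0.05],[0,0,-0.1],[0,0,-0.15],[0,0,-0.2],[0,0,-0.25]]' --turn '[[0,0,0],[0,0,0],[0,0,0],[0,0,0],[0,0,0]]'

```text
t: 8.2
tcp_pos: [0.5911, -0.2131, 0.2982]
tool_rot: [0.194, 0.981, 0.0, -0.001]
force: [-0.1, -0.3, -1.6]
finger_gap: 0.346
gripper_force: 54.1
```

Request:
apply_moves --claw '[-1,-1,-1,-1,-1]' --travel '[[0.02,0.04,0],[0.04,0.08,0],[0.06,0.12,0],[0.08,0.16,0],[0.1,0.2,0]]' --turn '[[0,0,0],[0,0,0],[0,0,0],[0,0,0],[0,0,0]]'

```text
t: 8.62
tcp_pos: [0.578, -0.0335, 0.2965]
tool_rot: [0.195, 0.981, 0.0, -0.001]
force: [0.5, -0.6, -2.2]
finger_gap: 0.339
gripper_force: 54.5
```

Request:
apply_moves --claw '[-1,-1,-1,-1,-1]' --travel '[[0.02,0.04,0],[0.04,0.08,0],[0.06,0.12,0],[0.08,0.16,0],[0.093,0.18,0]]' --turn '[[-0.006,-0.013,0],[-0.013,-0.028,-0.001],[-0.02,-0.044,-0.002],[-0.028,-0.062,-0.003],[-0.038,-0.082,-0.004]]'

```text
t: 9.03
tcp_pos: [0.5643, 0.13, 0.2968]
tool_rot: [0.185, 0.972, 0.035, 0.138]
force: [-0.0, -0.1, -2.6]
finger_gap: 0.344
gripper_force: 54.5
```

Request:
apply_moves --claw '[-1,-1,-1,-1,-1]' --travel '[[0,0,0],[0,0,0],[0,0,0],[0,0,0],[0,0,0]]' --turn '[[0,0,0],[0,0,0],[0,0,0],[0,0,0],[0,0,0]]'

```text
t: 9.45
tcp_pos: [0.566, 0.1254, 0.2973]
tool_rot: [0.187, 0.972, 0.033, 0.138]
force: [0.7, -0.3, -1.7]
finger_gap: 0.351
gripper_force: 54.5
```

```bash
python3 - <<'E'
from h import *
n=np.array([-.279,-.014,.960]); n/=np.linalg.norm(n); sp=np.array([.6017,.1287,.165])
plan(sp+n*(.080+.02),-n)
E
```

```text
t 9.45 pos [0.566  0.1254 0.2973] F [ 0.7  -0.34 -1.73] gap 0.351 gf 54.5 q [ 0.02  0.29  1.68  0.01  0.89 -1.17]
travel [0.0038, 0.0005, 0.0463] turn [-0.0002, 0.0004, -0.001]
```

Request:
apply_moves --claw '[-1,-1,-1,-1,-1]' --travel '[[0.0038,0.0005,0.02],[0.0038,0.0005,0.035],[0.0038,0.0005,0.045],[0.0038,0.0005,0.052],[0.0038,0.0005,0.055]]' --turn '[[0,0,-0.001],[0,0,-0.001],[0,0,-0.001],[0,0,-0.001],[0,0,-0.001]]'

```text
t: 9.87
tcp_pos: [0.5751, 0.1279, 0.2534]
tool_rot: [0.185, 0.973, 0.033, 0.137]
force: [0.5, -0.1, -2.3]
finger_gap: 0.341
gripper_force: 54.6
```

Request:
apply_moves --claw '[-1,-1,-1,-1,-1]' --travel '[[0,0,0],[0,0,0],[0,0,0],[0,0,0],[0,0,0]]' --turn '[[0,0,0],[0,0,0],[0,0,0],[0,0,0],[0,0,0]]'

```text
t: 10.28
tcp_pos: [0.575, 0.1287, 0.2549]
tool_rot: [0.185, 0.972, 0.033, 0.138]
force: [-0.1, -0.4, -2.0]
finger_gap: 0.345
gripper_force: 54.6
```

```bash
python3 - <<'E'
from h import *
n=np.array([-.279,-.014,.960]); n/=np.linalg.norm(n); sp=np.array([.6017,.1287,.165])
plan(sp+n*(.0735),-n)
s=snap('scene'); st=manip.sense(); z=Ro.from_quat(st['tool_rot']).as_matrix()[:,2]
def pr(x): a=s['intrinsics']@(s['R']@x+s['t']); return a[:2]/a[2]
u,v=pr(sp).astype(int); y0,x0=v-60,u-70
cv2.imwrite('pics/crop4.png',cv2.resize(s['pixels'][y0:y0+110,x0:x0+140,::-1],None,fx=5,fy=5,interpolation=2))
for d in(.03,.06,.08,.092): print(d,(pr(st['tcp_pos']+z*d)-[x0,y0])*5)
print('spot',(pr(sp)-[x0,y0])*5)
E
```

```text
t 10.28 pos [0.575  0.1287 0.2549] F [-0.09 -0.35 -2.04] gap 0.345 gf 54.6 q [ 0.03  0.35  1.71  0.01  0.79 -1.17]
travel [-0.0012, -0.0013, 0.0254] turn [0.0001, 0.0006, 0.0006]
0.03 [356.95151751 207.27883978]
0.06 [355.1130412  253.01817427]
0.08 [353.94233617 282.14406977]
0.092 [353.25985196 299.12355086]
spot [350.3376233  302.59250671]
```

View pics/crop4.png

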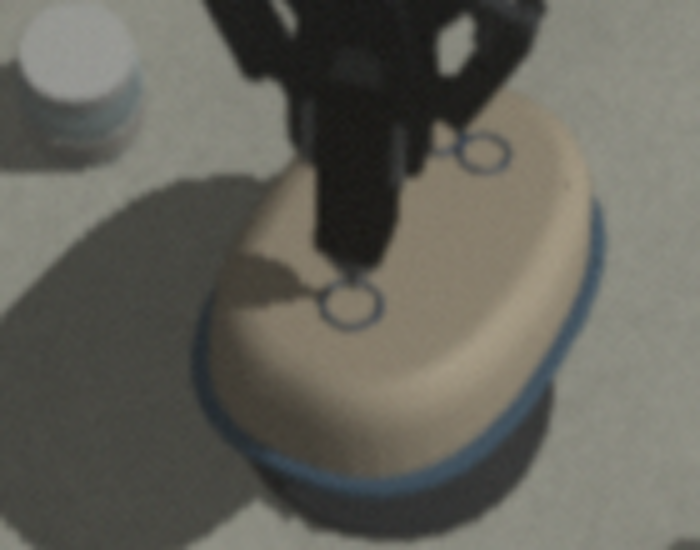

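The tip shows at (353,282), where predicted, and the ring centre is at (352,303). I'll lower it gently along the tool axis.

Request:
apply_moves --claw '[-1,-1,-1,-1,-1]' --travel '[[-0.001,-0.0008,0.006],[-0.001,-0.0008,0.011],[-0.001,-0.0008,0.015],[-0.001,-0.0008,0.018],[-0.001,-0.0008,0.019]]' --turn '[[0,0,0],[0,0,0],[0,0,0],[0,0,0],[0,0,0]]'

```text
t: 10.75
tcp_pos: [0.5795, 0.1278, 0.2394]
tool_rot: [0.185, 0.973, 0.033, 0.137]
force: [-1.4, -0.6, 0.2]
finger_gap: 0.342
gripper_force: 54.7
```

Request:
apply_moves --claw '[-1,-1,-1,-1,-1]' --travel '[[0,0,0.0015],[0,0,0.003],[0,0,0.003],[0,0,0.003],[0,0,0.003]]' --turn '[[0,0,0],[0,0,0],[0,0,0],[0,0,0],[0,0,0]]'

```text
t: 11.17
tcp_pos: [0.5801, 0.1279, 0.2377]
tool_rot: [0.185, 0.973, 0.033, 0.137]
force: [-1.3, -0.5, 1.7]
finger_gap: 0.344
gripper_force: 54.8
```

```bash
python3 - <<'E'
from h import *
n=np.array([-.279,-.014,.960]); n/=np.linalg.norm(n); sp=np.array([.6017,.1287,.165])
plan(sp+n*(.0735),-n); print(manip.sense()['force']@n)
E
```

```text
t 11.17 pos [0.5801 0.1279 0.2377] F [-1.34 -0.49  1.7 ] gap 0.344 gf 54.8 q [ 0.03  0.38  1.72  0.01  0.76 -1.18]
travel [-0.0007, -0.0001, 0.003] turn [-0.0, 0.0002, 0.0006]
2.0132813877822784
```

Request:
apply_moves --claw '[-1,-1,-1]' --travel '[[0,0,0],[0,0,0],[0,0,0]]' --turn '[[0,0,0],[0,0,0],[0,0,0]]'

```text
t: 11.42
tcp_pos: [0.5801, 0.1279, 0.2376]
tool_rot: [0.185, 0.973, 0.033, 0.137]
force: [-2.4, -1.5, 0.3]
finger_gap: 0.342
gripper_force: 54.8
```

Request:
apply_moves --claw '[-1,-1,-1]' --travel '[[0,0,0],[0,0,0],[0,0,0]]' --turn '[[0,0,0],[0,0,0],[0,0,0]]'

```text
t: 11.67
tcp_pos: [0.5801, 0.1279, 0.2375]
tool_rot: [0.185, 0.973, 0.033, 0.137]
force: [-1.5, -0.7, 1.1]
finger_gap: 0.342
gripper_force: 54.8
```

Request:
apply_moves --claw '[-1,-1,-1]' --travel '[[0,0,0],[0,0,0],[0,0,0]]' --turn '[[0,0,0],[0,0,0],[0,0,0]]'

```text
t: 11.92
tcp_pos: [0.5801, 0.1279, 0.2376]
tool_rot: [0.185, 0.973, 0.033, 0.137]
force: [-1.8, -0.5, 0.2]
finger_gap: 0.345
gripper_force: 54.8
```

```bash
python3 - <<'E'
from h import *
n=np.array([-.279,-.014,.960]); n/=np.linalg.norm(n)
F=[]
for i in range(12): manip.snapshot('scene'); F.append(manip.sense()['force']@n)
print(np.mean(F),np.std(F),manip.sense()['tcp_pos'])
s=snap('scene'); sp=np.array([.6017,.1287,.165])
a=s['intrinsics']@(s['R']@sp+s['t']); u,v=(a[:2]/a[2]).astype(int)
cv2.imwrite('pics/crop5.png',cv2.resize(s['pixels'][v-40:v+30,u-45:u+45,::-1],None,fx=8,fy=8,interpolation=2))
E
```

```text
1.1877305162248237 0.6062797640226757 [0.58015543 0.1279542  0.23757403]
```

View pics/crop5.png

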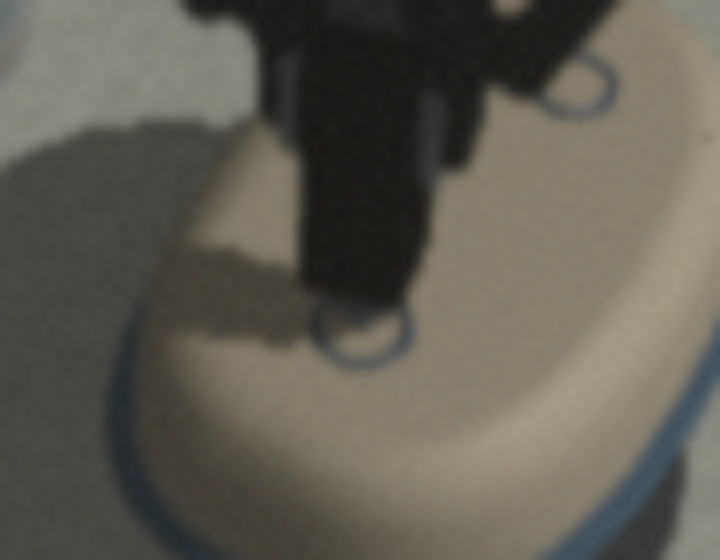

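The average push is 3.4 N, so the plunger is about 5.7 mm in, and the ring centre near (363,328) lies under the tip. I'll press 1 mm further, let it settle and hand in.

Request:
apply_moves --claw '[-1,-1,-1,-1,-1]' --travel '[[0,0,0.001],[0,0,0.001],[0,0,0.001],[0,0,0.001],[0,0,0.001]]' --turn '[[0,0,0],[0,0,0],[0,0,0],[0,0,0],[0,0,0]]'

```text
t: 12.98
tcp_pos: [0.5804, 0.128, 0.2368]
tool_rot: [0.185, 0.973, 0.033, 0.137]
force: [-1.6, -1.6, 0.6]
finger_gap: 0.346
gripper_force: 54.8
```

Request:
apply_moves --claw '[-1,-1,-1,-1,-1]' --travel '[[0,0,0],[0,0,0],[0,0,0],[0,0,0],[0,0,0]]' --turn '[[0,0,0],[0,0,0],[0,0,0],[0,0,0],[0,0,0]]'

```text
t: 13.4
tcp_pos: [0.5804, 0.128, 0.2368]
tool_rot: [0.185, 0.973, 0.033, 0.137]
force: [-2.7, -0.5, 1.7]
finger_gap: 0.345
gripper_force: 54.8
```

```bash
python3 -c "
from h import *
print(manip.sign_off())"
```

```text
the job is handed in; nothing more can be done
None
```

I zeroed the gauge on the disc for over a second, then handed in at 13.4 s with it held square and steady inside the single ring, plunger roughly half in by force and height; no verdict was returned.

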